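# Clear the jar and load the well plate into the reader

## Robot

A 6-joint arm with a two-finger parallel gripper is mounted at the origin on the work surface. World frame = base frame: x ahead of the robot, y to its left, z up, the work surface at z = 0. Lengths are in m, angles in rad, forces in N, time in s.
With the tool pointing down it reaches from about 0.425 to 0.95 m from the base axis. Payload 3.5 kg.
Tool frame: the origin (TCP) lies on the centre line of the jaws, within the pads' length; the fingertips stand 25 mm ahead of it and the grasp point (between the pads) lies 6 mm ahead of it; z points along the fingers, y is the direction in which the jaws open and shut (so a half turn about z gives the same grasp; the last joint's range is limited). The gripper opens to 85 mm and grips with 20 to 120 N. Pads are 22 mm wide; open, the fingers measure 114 mm over their backs; the gripper's body (76 mm by 85 mm) begins 54 mm behind the grasp point. The pads swing forward as they close: fully open they stand 13 mm farther back than shut.
Start: joints at [0.995, 0.286, 1.577, -0, 1.279, -0.15], TCP at [0.279, 0.615, 0.256] pointing down, gripper open.
Joint ranges: [-2.77, 2.77], [-0.9, 2.22], [0.21, 2.48], [-1.53, 4.67], [0.24, 2.81], [-2.84, 2.84]. Speed limits (rad/s): [2.79, 2.79, 3.14, 3.14, 3.14, 3.14].

## Interface

Orientations are given as a rotation vector (axis times angle).
In Python, from workcell import * gives the robot as it stands. The module is installed in compiled form; this text tells all that it offers. Calls block until the motion is done:
- goto(position, orientation): joint-space move of the TCP to a pose.
- line_to(position, max_speed=0.15, rot=None): straight line of the TCP; rot=None keeps the orientation; max_speed is the mean speed in m/s.
- set_joints(angles): joint-space move.
- open_gripper() and close(strength=None): open the fingers fully, or close them until they stop; strength is the grip in N (None keeps the last).
- dwell(seconds).
- solve_ik(position, orientation): joint angles nearest the present ones, or None.
- get_obs(): the state.
- snapshot(name): name is "scene" or "top"; returns a dict with "image" (420x560x3 uint8, red, green, blue), "fovy" (degrees; the focal length in pixels is half the picture's height over the tangent of half this angle, whatever the lens; pixels are square), "cx", "cy" (the principal point, pixels), "dist" ([k1, k2, p1, p2, k3] as OpenCV has them; the pictures are not rectified), "R" (3x3) and "t" (3): a world point X has camera coordinates R X + t. Camera axes: x right, y down, z forward; pixel columns grow to the right and rows downward; lengths in m; the calibration is good to about 2 mm. A picture is of the moment at which its call begins. There is no depth.
A pose or a line that the arm cannot do raises Unreachable and nothing moves.
- job_done(): hands the job in, once; it reports no verdict.
The state is a dict: "time_s": time; "joint_pos": joint angles; "qvel": joint speeds; "tau": joint torques, N m; "ee_pos": TCP position; "tool_rot": TCP orientation; "contact_force": force on the tool from outside, world axes, zero at the start; "moment": the same for the moment, N m; "opening": finger opening in m.
Only numpy, scipy, OpenCV 4.12 (cv2) and the standard library are available. Lean on these libraries where they do the work, as an engineer would, in place of code of your own. Each camera call takes 0.05 s, during which the arm holds its last target.

## Task

A white jar has been left in front of the plate reader's mouth: pick it up and stand it in the shallow grey tray without dropping it. Then take the four-well porcelain plate out of its drying cradle and slide it, wells up, into the reader's tunnel until it is fully home against the back stop; the cradle leaves only the plate's middle free and the tunnel swallows the middle, so set the plate down on the way and take it again by one end. Leave the small vial in the tray, the beaker and the funnel standing where they are.

Things in the scene. Friction and masses are not known exactly. Their poses are not given: they have to be found in the camera images.
- jar: White plastic jar with a white lid, upright, round, 46 mm diameter, 75 mm tall, about 100 g, loose; the widest of it is the body, the lid is a little narrower. Origin: centre of its underside, z up. Its centre stands on the table 35 to 70 mm in front of the reader's mouth, in the plate's way.
- tray: Shallow open grey tray, fixed, 220 (x) by 130 (y) mm outside, walls 4 mm thick and 18 mm high. Origin: centre of its underside on the table; its inner floor is about 4 mm above that. Its x axis is its long side. A small vial already stands somewhere in it along the long middle line, up to 60 mm from the centre.
- plate: White porcelain four-well spot plate, 130 (x) by 40 (y) by 18 (z) mm, about 180 g, loose, the two ends alike; four shallow round wells, 23 mm across, 7 mm deep, in a row in the top. Origin: centre of its underside, x along its length, z up out of the wells. It starts lying level, wells up, in the cradle.
- cradle: Fixed steel drying cradle, 149 (x) by 60 (y) mm. Origin: centre of its underside, x along the plate. It holds the plate 10 mm above the table. Pockets, open above, take 34 mm of each end, with 4 mm play each side; walls 6 mm thick, 46 mm high. Between them the middle 61 mm of the plate is free: only a spine 22 mm wide and 10 mm high lies under it, so fingers reach down to the table.
- reader: Low white plate reader, fixed, 170 (x) by 160 (y) by 58 mm high; display head 78 mm high from 115 mm behind the mouth. Origin: middle of the mouth, at table level; x points into the tunnel. Tunnel 48 mm wide, 95 mm deep to the back stop, floor 12 mm above the table (square step), roof 46 mm up for 14 mm, then a clear window 51 mm up. A plate fully home sticks out 35 mm.
- home (a point): Point on the tunnel floor, 30 mm behind the mouth and 12 mm above the table, on the tunnel's middle line: the plate's origin lies here when the plate is fully home. Axes as the reader's.
- vial: Small clear vial with a yellow cap, 28 mm diameter, 58 mm tall, standing loose in the tray (bystander). Origin: centre of its underside.
- beaker: Clear plastic beaker, 68 mm across, 80 mm tall, loose (bystander). Origin: centre of its underside.
- funnel: White funnel standing mouth down, 80 mm across, 93 mm tall, loose (bystander). Origin: centre of its underside.
Mind the look-alikes: they are no part of the job. Leave any orange look-alike of the cradle alone.

How it is judged:
By the outcome, as a careful person would: the job done as asked, in the order asked, and still so for the second after the job is handed in, with the robot touching nothing.
It also fails if it takes over 64 s, if anything falls off the work surface, if the arm or the gripper's body presses on something with over 40 N, if the wrist force passes 120 N, or if a joint passes its speed limit or range.

## Working session

There is one attempt and no reset: what is moved stays moved. The work goes in short steps, each a Python script; the robot and the scene stay as the last script left them, time stands still between calls to the robot, and variables do not carry over. Pictures are saved under pics/ and viewed, and the job is handed in when it is done.

```bash
mkdir -p pics; ls
python3 - <<'E'
from workcell import *
import cv2,pickle
for n in ("scene","top"):
    s=snapshot(n); pickle.dump(s,open(f"{n}0.pkl","wb"))
    cv2.imwrite(f"pics/{n}0.png",s["image"][:,:,::-1])
    print(n,s["fovy"],s["cx"],s["cy"],s["dist"],s["R"],s["t"])
o=get_obs();print(o)
E
```

```text
pics
scene 43.561286446059746 275.1495818057066 214.56611379544725 [0.00508926 0.         0.         0.         0.        ] [[ 0.66145659  0.74965285 -0.02226599]
 [ 0.43125695 -0.40447381 -0.8064852 ]
 [-0.61358994  0.52385259 -0.59083488]] [-0.46238619 -0.14290812  1.74346004]
top 50.28637223345836 277.6522200280986 213.45900994482855 [-0.13357958  0.          0.          0.          0.        ] [[-0.01554938 -0.99985778  0.00653044]
 [-0.98183206  0.0140331  -0.18923234]
 [ 0.18911378 -0.00935424 -0.98191062]] [0.13396506 0.53900617 1.13007036]
{'time_s': 0.1, 'joint_pos': array([ 9.95029688e-01,  2.87091484e-01,  1.57803467e+00,  2.42571650e-06,
        1.27860367e+00, -1.49993244e-01]), 'qvel': array([-0.00272054, -0.00281551, -0.00361504, -0.00031959,  0.00161999,
       -0.00066093]), 'tau': array([ 2.25456592e-04, -4.07294691e+01, -2.93698525e+01, -1.87351798e-04,
        3.39615988e-03, -1.15470189e-05]), 'ee_pos': array([0.27846149, 0.61428947, 0.25507364]), 'tool_rot': array([-0.66360294, -3.06992607,  0.00313638]), 'contact_force': array([ 1.09508636,  0.47353156, -0.10345167]), 'moment': array([-0.02475699, -0.00470641,  0.02241163]), 'opening': 0.08537673559910758}
```

View pics/scene0.png

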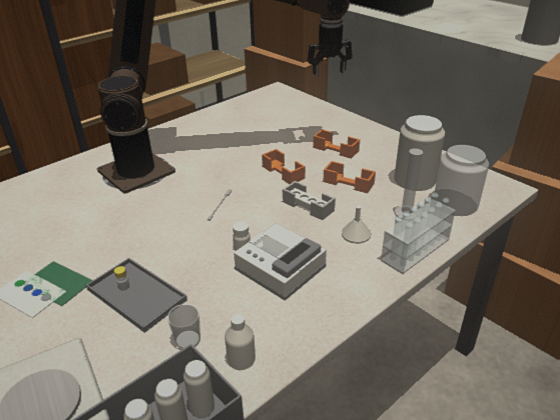

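View pics/top0.png

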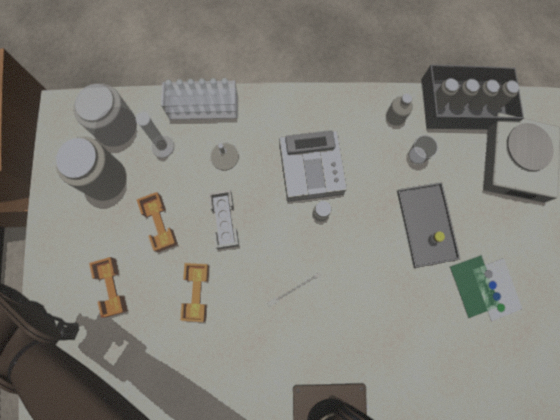

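The scene view shows the jar at (241,235) in front of the reader at (280,258), the grey cradle with the plate at (308,200), and the tray with the yellow-capped vial at (122,272).

In the top view:
- **Plate in the grey cradle:** (224,220). The three other cradles, at (157,222), (107,288) and (195,292), are orange look-alikes and stay untouched.
- **Jar:** (322,211). The white bottles at (402,105) and in the rack are not in front of the mouth.
- **Reader:** (313,165)
- **Tray:** (428,225)
- **Vial:** (438,238)
- **Beaker:** (419,155)
- **Funnel:** (225,155)

I'll enlarge the crops next.

Run:
```python
import cv2,pickle
s=pickle.load(open("top0.pkl","rb"))["image"][:,:,::-1]
c=s[120:260,195:355]; cv2.imwrite("pics/topA.png",cv2.resize(c,None,fx=4.25,fy=4.25,interpolation=cv2.INTER_CUBIC))
c=s[140:280,390:550-80]; cv2.imwrite("pics/topB.png",cv2.resize(c,None,fx=4.25,fy=4.25,interpolation=cv2.INTER_CUBIC))
s=pickle.load(open("scene0.pkl","rb"))["image"][:,:,::-1]
c=s[170:300,220:380]; cv2.imwrite("pics/scA.png",cv2.resize(c,None,fx=4.5,fy=4.5,interpolation=cv2.INTER_CUBIC))
```

```text
(no output)
```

View pics/topA.png

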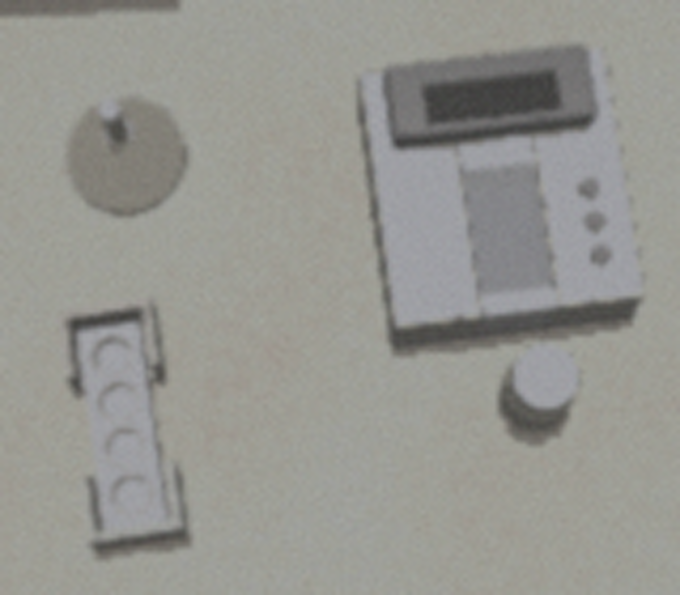

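View pics/topB.png

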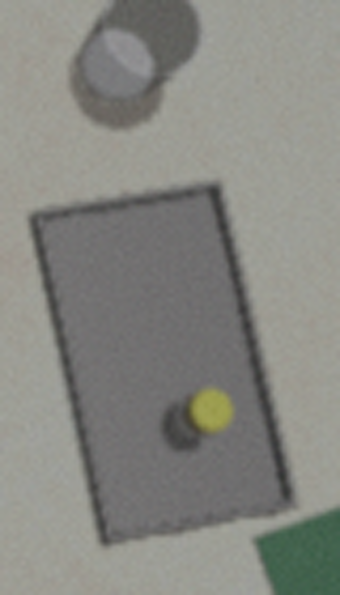

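View pics/scA.png

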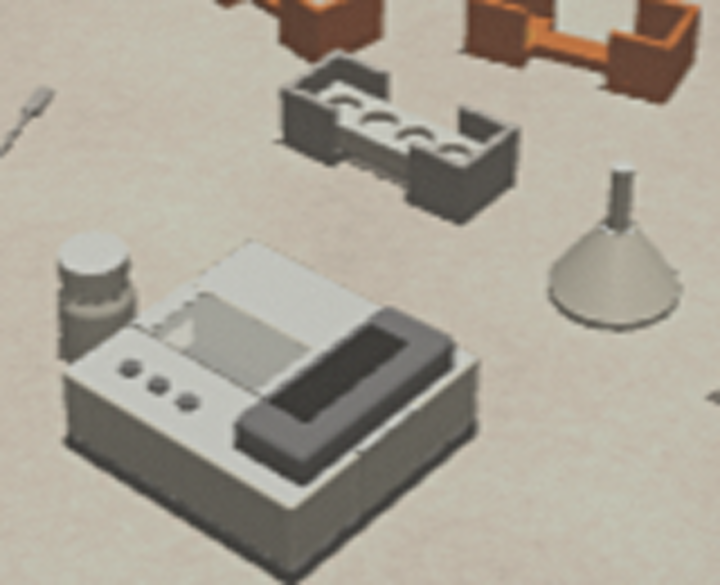

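The crops confirm it: the reader mouth faces the bottom of the top view, with its top front edge running from (287,195) to (345,190). The jar's lid is at (323,208), and the plate's wells face up in the grey cradle. Next I'll fit edges to sub-pixel accuracy and cast rays.

```bash
cat > h.py <<'E'
import numpy as np,cv2,pickle
from scipy.ndimage import map_coordinates,gaussian_filter
def K(s):
    f=s["image"].shape[0]/2/np.tan(np.radians(s["fovy"])/2)
    return np.array([[f,0,s["cx"]],[0,f,s["cy"]],[0,0,1.]])
def ray(s,p):
    q=cv2.undistortPoints(np.array(p,float).reshape(-1,1,2),K(s),np.array(s["dist"],float)).reshape(-1,2)
    d=np.c_[q,np.ones(len(q))]@np.array(s["R"]); c=-np.array(s["R"]).T@np.array(s["t"])
    return c,d
def plane(s,p,z):
    c,d=ray(s,p); return c+d*((z-c[2])/d[:,2])[:,None]
def proj(s,X):
    r,_=cv2.Rodrigues(np.array(s["R"])); return cv2.projectPoints(np.array(X,float).reshape(-1,1,3),r,np.array(s["t"]),K(s),np.array(s["dist"],float))[0].reshape(-1,2)
def edge(s,a,b,sign=0,w=3,n=40,trim=.1):
    """subpixel edge points near segment a-b; sign +1: brighter on left-normal side"""
    g=gaussian_filter(s["image"].astype(float).mean(2),.7)
    a=np.array(a,float);b=np.array(b,float);d=(b-a)/np.linalg.norm(b-a);nn=np.array([d[1],-d[0]])
    o=np.arange(-w,w+.01,.1);P=[]
    for t in np.linspace(trim,1-trim,n):
        q=a+t*(b-a)+o[:,None]*nn
        v=map_coordinates(g,[q[:,1],q[:,0]],order=1); gr=np.gradient(gaussian_filter(v,4))
        k=np.argmax(np.abs(gr) if sign==0 else gr*sign); P.append(a+t*(b-a)+o[k]*nn)
    return np.array(P)
def fitl(P):
    """robust 2D line of world xy pts"""
    l=cv2.fitLine(P[:,:2].astype(np.float32),cv2.DIST_HUBER,0,1e-3,1e-3).ravel(); 
    r=np.abs((P[:,:2]-l[2:])@[-l[1],l[0]]); return l[2:].astype(float),l[:2].astype(float),np.median(r)
def inter(l,m):
    A=np.c_[l[1],-m[1]];t=np.linalg.solve(A,m[0]-l[0]);return l[0]+t[0]*l[1]
E
cat > m.py <<'E'
from h import *
s=pickle.load(open("top0.pkl","rb"))
A=lambda x,y:(195+x/4.25-.4,120+y/4.25-.4)
B=lambda x,y:(390+x/4.25-.4,140+y/4.25-.4)
def quad(pts,z,sg=0,w=2.5):
    L=[fitl(plane(s,edge(s,pts[i],pts[(i+1)%4],sg,w),z)) for i in range(4)]
    C=[inter(L[i-1],L[i]) for i in range(4)]
    print("res",[round(l[2]*1000,2) for l in L]); return L,np.array(C)
# reader top: front edge, left, right
fl,fr,bl,br=A(393,322),A(640,298),A(362,80),A(606,70)
F=fitl(plane(s,edge(s,fl,fr,+1),.058));Lf=fitl(plane(s,edge(s,bl,fl,0),.058));Rt=fitl(plane(s,edge(s,fr,br,0),.058))
c1,c2=inter(F,Lf),inter(F,Rt)
print("reader corners",c1,c2,np.linalg.norm(c1-c2),"mid",(c1+c2)/2,"res",F[2],Lf[2],Rt[2])
for l in (F,Lf,Rt): print(np.degrees(np.arctan2(l[1][1],l[1][0])))
# window
wl=fitl(plane(s,edge(s,A(463,180),A(478,285)),.055));wr=fitl(plane(s,edge(s,A(541,170),A(555,285)),.055))
w1,w2=inter(F,wl),inter(F,wr);print("window mid",(w1+w2)/2,np.linalg.norm(w1-w2),[np.degrees(np.arctan2(l[1][1],l[1][0])) for l in (wl,wr)])
# tray outer at z=.018
L,C=quad([B(33,213),B(218,184),B(292,503),B(105,543)],.018);print("tray",C,C.mean(0),[np.linalg.norm(C[i]-C[i-1]) for i in range(4)],[np.degrees(np.arctan2(l[1][1],l[1][0])) for l in L])
# cradle outer at z=.046
L,C=quad([A(68,320),A(153,305),A(188,540),A(97,550)],.046);print("cradle",C,C.mean(0),[np.linalg.norm(C[i]-C[i-1]) for i in range(4)],[np.degrees(np.arctan2(l[1][1],l[1][0])) for l in L])
# plate sides z=.028
pl=fitl(plane(s,edge(s,A(80,345),A(101,520),0,2),.028));pr=fitl(plane(s,edge(s,A(150,390),A(160,455),0,2),.028))
print("plate sides",pl,pr)
# wells
print("wells",plane(s,[A(113,355),A(120,400),A(126,446),A(131,495)],.028)[:,:2])
# jar lid, vial cap, by colour/brightness
im=s["image"].astype(int)
m=((im[:,:,0]-im[:,:,2])>60).astype(np.uint8);m[:210]=0;m[:,:400]=0;m[260:]=0
M=cv2.moments(m,True);v=(M['m10']/M['m00'],M['m01']/M['m00']);print("vial",v,plane(s,[v],.058))
print("jar lid",plane(s,[A(545,379)],.075),"funnel rim",plane(s,[A(128,155)],0),"beaker rim",plane(s,[B(117,63)],.08))
sc=pickle.load(open("scene0.pkl","rb"))
D=lambda x,y:(220+x/4.5-.4,170+y/4.5-.4)
print("scene: jar lid",plane(sc,[D(95,255)],.075),"vial",plane(sc,[(120,271)],.058),"reader fr top corners",plane(sc,[D(65,377),D(248,242)],.058)," wells",plane(sc,[D(346,101),D(380,118),D(416,135),D(456,152)],.028)[:,:2])
print("scene cradle corners z46",plane(sc,[D(282,92),D(342,55),D(518,126),D(460,167)],.046)[:,:2])
E
python3 m.py
```

```text
reader corners [0.58437751 0.09856153] [ 0.60243003 -0.05742966] 0.15703229805759475 mid [0.59340377 0.02056594] res 0.00034394588896936276 0.0002601989182237229 0.0007034293196386121
-83.3986519736508
6.481304726839178
8.123150764095701
window mid [0.59341516 0.02046752] 0.05179022273747787 [np.float64(6.0240046214176335), np.float64(6.6549672711987755)]
res [np.float64(0.21), np.float64(0.28), np.float64(0.41), np.float64(0.21)]
tray [[ 0.60993429 -0.2035178 ]
 [ 0.62991012 -0.33544535]
 [ 0.41171453 -0.36942119]
 [ 0.3917978  -0.2374978 ]] [ 0.51083918 -0.28647053] [np.float64(0.22076722499232515), np.float64(0.13343129415577334), np.float64(0.2208249830927526), np.float64(0.13341835246745679)] [np.float64(-81.38995485410197), np.float64(8.85060945524679), np.float64(-81.41478249991262), np.float64(8.854034434032991)]
res [np.float64(0.23), np.float64(1.73), np.float64(1.45), np.float64(0.9)]
cradle [[0.59689677 0.29918107]
 [0.60493285 0.24867806]
 [0.44627979 0.22672292]
 [0.45591317 0.28418283]] [0.52600564 0.26469122] [np.float64(0.14177913620905205), np.float64(0.051138364021
[... 471 characters left out ...]

 [0.51715514 0.2694084 ]
 [0.48589892 0.26607507]]
vial (439.4, 236.06666666666666) [[ 0.47238348 -0.30223327  0.058     ]]
jar lid [[0.54702843 0.00866618 0.075     ]] funnel rim [[0.71861005 0.27291987 0.        ]] beaker rim [[ 0.69172847 -0.25154055  0.08      ]]
scene: jar lid [[0.55306216 0.01164178 0.075     ]] vial [[ 0.47503524 -0.29733231  0.058     ]] reader fr top corners [[ 0.61050196 -0.05630962  0.058     ]
 [ 0.58709569  0.09893996  0.058     ]]  wells [[0.48513259 0.27478251]
 [0.51509335 0.27726236]
 [0.54530064 0.28063444]
 [0.57662321 0.2858053 ]]
scene cradle corners z46 [[0.46818808 0.23308031]
 [0.46252943 0.29235666]
 [0.60105488 0.31659189]
 [0.60747227 0.2572838 ]]
```

Mouth middle is about (0.593, 0.0205) with yaw 6.6°, and the jar is about (0.549, 0.010), which is 44 mm in front. The tray is (0.511, -0.287) at 8.85°, and the vial sits about 40 mm towards its -x end. I'll put the jar at +50 mm in the tray.

```bash
cat > r.py <<'E'
from workcell import *
import numpy as np,cv2,pickle
from scipy.spatial.transform import Rotation as Ro
def down(deg,flip=False):
    R=Ro.from_euler('z',deg+(180 if flip else 0),degrees=True)*Ro.from_euler('y',180,degrees=True)
    return R.as_rotvec()
def st(msg=""):
    o=get_obs();print(msg,"t%.2f"%o["time_s"],"ee",np.round(o["ee_pos"],4),"F",np.round(o["contact_force"],1),"open %.4f"%o["opening"],"q",np.round(o["joint_pos"],2))
    return o
def snap(tag):
    for n in ("scene","top"):
        s=snapshot(n);pickle.dump(s,open(f"{n}{tag}.pkl","wb"));cv2.imwrite(f"pics/{n}{tag}.png",s["image"][:,:,::-1])
E
python3 - <<'E'
from r import *
for f in (0,1):
  for p,a in (((.5495,.010,.2),6.6),((.5495,.010,.04),6.6),((.56,-.279,.044),8.85),((.531,.273,.03),8.7),((.46,.005,.03),6.6)): print(f,p,solve_ik(p,down(a,f)))
E
python3 - <<'E'
from r import *
r=down(6.6)
goto((.5495,.010,.17),r);st("above")
line_to((.5495,.010,.041),.12);st("down")
close(35);st("closed")
line_to((.5495,.010,.17),.12);st("lift")
snap("1")
E
```

```text
0 (0.5495, 0.01, 0.2) [-0.16644203  0.06504932  1.9370758   0.          1.13946753 -1.85243009]
0 (0.5495, 0.01, 0.04) [-1.66442030e-01  2.97219910e-01  2.00951026e+00 -4.44089210e-16
  8.34862488e-01 -1.85243009e+00]
0 (0.56, -0.279, 0.044) [-0.62419704  0.42898293  1.81917288  0.          0.89343684 -2.34945501]
0 (0.531, 0.273, 0.03) [ 3.05075690e-01  4.00228221e-01  1.89298366e+00 -4.44089210e-16
  8.48380775e-01 -1.41756428e+00]
0 (0.46, 0.005, 0.03) [-2.10263550e-01  1.44938720e-01  2.22407986e+00 -4.44089210e-16
  7.72574077e-01 -1.89625161e+00]
1 (0.5495, 0.01, 0.2) [-1.66442030e-01  6.50493232e-02  1.93707580e+00 -4.44089210e-16
  1.13946753e+00  1.28916257e+00]
1 (0.5495, 0.01, 0.04) [-1.66442030e-01  2.97219910e-01  2.00951026e+00 -4.44089210e-16
  8.34862488e-01  1.28916257e+00]
1 (0.56, -0.279, 0.044) [-6.24197044e-01  4.28982934e-01  1.81917288e+00 -4.44089210e-16
  8.93436844e-01  7.92137644e-01]
1 (0.531, 0.273, 0.03) [0.30507569 0.40022822 1.89298366 0.         0.84838078 1.72402837]
1 (0.46, 0.005, 0.03) [-2.10263550e-01  1.44938720e-01  2.22407986e+00 -4.44089210e-16
  7.72574077e-01  1.24534105e+00]
above t2.48 ee [0.5496 0.0106 0.1702] F [0.  0.6 0.2] open 0.0857 q [-0.17  0.1   1.96  0.    1.08 -1.85]
down t3.70 ee [0.5503 0.0099 0.0419] F [-0.   0.9 -0.3] open 0.0853 q [-0.17  0.29  2.01  0.    0.84 -1.85]
closed t4.16 ee [0.5502 0.0099 0.0418] F [-1.5  0.4  3.9] open 0.0451 q [-0.17  0.29  2.01 -0.    0.84 -1.85]
lift t5.38 ee [0.5488 0.0101 0.1688] F [ 0.2  0.3 -0.4] open 0.0445 q [-0.17  0.1   1.96  0.    1.08 -1.85]
```

```bash
python3 -c "
import cv2,numpy as np
a=cv2.imread('pics/scene1.png')[120:300,180:380];b=cv2.imread('pics/top1.png')[120:300,230:430]
cv2.imwrite('pics/c1.png',np.hstack([cv2.resize(a,(400,360)),cv2.resize(b,(400,360))]))"
```

```text
(no output)
```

View pics/c1.png

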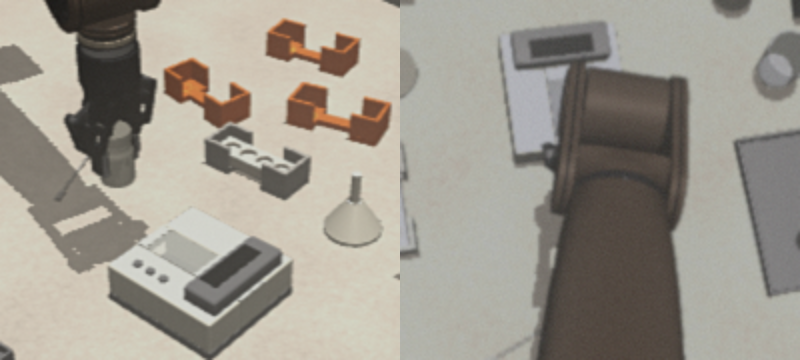

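The jar is held upright in the fingers (scene crop at 118,160). Next I'll stand it in the tray.

```bash
python3 - <<'E'
from r import *
r=down(8.85)
p=np.array([.5108,-.2865])+.050*np.array([.988,.153])
goto((*p,.16),r);st("above")
line_to((*p,.054),.12);o=st("near");f0=o["contact_force"][2]
z=.054
while z>.0435:
    z-=.001;line_to((*p,z),.03);o=get_obs()
    if o["contact_force"][2]-f0>2.5: break
st("touch");open_gripper();dwell(.2);st("open")
line_to((*p,.17),.15);st("up")
goto((.50,.15,.26),down(6.6))
snap("2");st()
E
python3 -c "
import cv2,numpy as np
a=cv2.imread('pics/scene2.png')[200:380,60:260];b=cv2.imread('pics/top2.png')[120:300,340:540]
cv2.imwrite('pics/c2.png',np.hstack([cv2.resize(a,(400,360)),cv2.resize(b,(400,360))]))"
```

```text
above t6.60 ee [ 0.5603 -0.2777  0.1597] F [ 0.5 -0.4 -0.5] open 0.0451 q [-0.62  0.27  1.78  0.    1.09 -2.35]
near t7.63 ee [ 0.5609 -0.2793  0.055 ] F [-0.3 -0.2 -0.4] open 0.0453 q [-0.62  0.41  1.82  0.    0.91 -2.35]
touch t9.88 ee [ 0.5603 -0.2789  0.0459] F [-2.7  1.   4.6] open 0.0451 q [-0.62  0.43  1.82 -0.    0.9  -2.35]
open t10.57 ee [ 0.5602 -0.2789  0.0449] F [-0.2 -0.8  0.1] open 0.0857 q [-0.62  0.43  1.82 -0.    0.9  -2.35]
up t11.55 ee [ 0.5595 -0.2784  0.1687] F [0.2 1.1 0.1] open 0.0856 q [-0.62  0.26  1.77  0.    1.11 -2.35]
 t13.28 ee [0.5004 0.1491 0.2596] F [0.  0.4 0.5] open 0.0850 q [ 0.1  -0.06  1.95 -0.    1.25 -1.59]
```

View pics/c2.png

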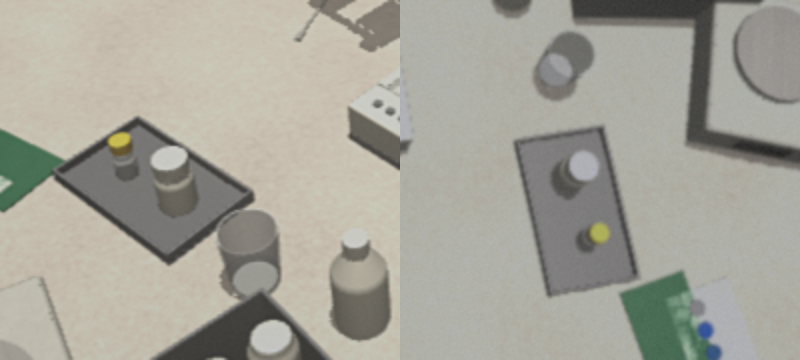

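View pics/top2.png

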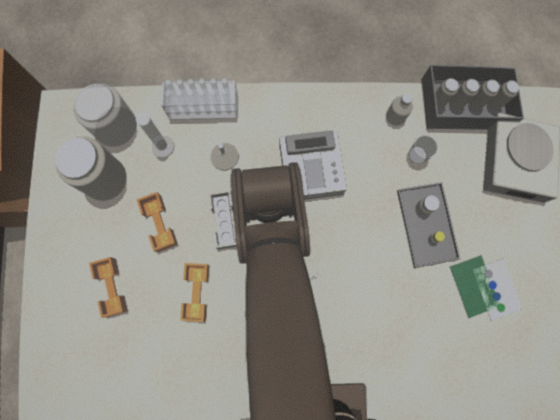

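View pics/scene2.png

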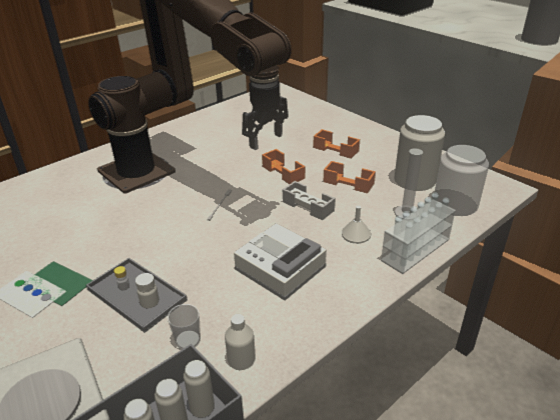

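The jar stands upright in the tray at (431,202) in the top view, clear of the vial at (439,237). Next is the plate: I'll grip its middle in the cradle at about (0.531, 0.273), yaw 8.5°.

```bash
python3 - <<'E'
from r import *
import h
s=pickle.load(open("top2.pkl","rb"));print("jar check",h.plane(s,[(431.5,202.5)],.079))
r=down(8.5)
p=(.5315,.2735)
goto((*p,.16),r);st("above")
line_to((*p,.030),.12);st("down")
close(60);st("closed")
line_to((*p,.044),.05);st("lift1")
line_to((*p,.15),.12);st("lift")
snap("3")
E
python3 -c "
import cv2,numpy as np
a=cv2.imread('pics/scene3.png')[100:280,220:420];b=cv2.imread('pics/top3.png')[120:300,150:350]
cv2.imwrite('pics/c3.png',np.hstack([cv2.resize(a,(400,360)),cv2.resize(b,(400,360))]))"
```

```text
jar check [[ 0.55919401 -0.28008101  0.079     ]]
above t13.97 ee [0.5319 0.273  0.1604] F [ 0.  -0.5  0.4] open 0.0852 q [ 0.3   0.21  1.85 -0.    1.08 -1.41]
down t15.20 ee [0.5323 0.2738 0.031 ] F [-0.6  0.5  0.3] open 0.0856 q [ 0.31  0.4   1.89 -0.    0.85 -1.41]
closed t15.69 ee [0.5321 0.2737 0.0307] F [-0.7  0.6  3.4] open 0.0389 q [ 0.31  0.4   1.89  0.    0.85 -1.41]
lift1 t16.12 ee [0.5315 0.2735 0.0443] F [-0.1 -1.2 -2. ] open 0.0390 q [ 0.31  0.38  1.89 -0.    0.87 -1.41]
lift t17.16 ee [0.5308 0.2733 0.1489] F [-0.3 -0.6 -2.2] open 0.0388 q [ 0.31  0.23  1.86  0.    1.06 -1.41]
```

View pics/c3.png

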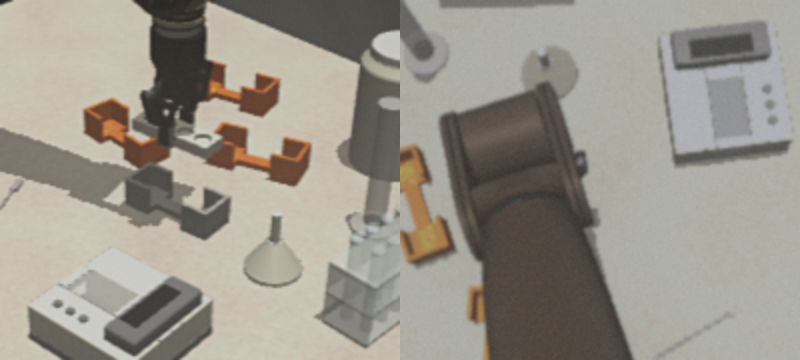

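The plate is level in the fingers (scene crop at 180,132). I'll set it down in line with the tunnel, with its centre 90 mm in front of the mouth, feeling for contact on the way down.

Run:
```python
from r import *
d=np.array([np.cos(np.radians(6.6)),np.sin(np.radians(6.6))])
p=np.array([.5934,.0205])-.090*d
goto((*p,.13),down(6.6));st("above")
line_to((*p,.034),.12);dwell(.1);o=st("near");f0=o["contact_force"][2]
z=.034
while z>.019:
    z-=.001;line_to((*p,z),.03);o=get_obs()
    print(round(o["ee_pos"][2],4),round(o["contact_force"][2]-f0,1),end="; ")
    if o["contact_force"][2]-f0>3.5: break
st("touch")
```

```text
above t18.29 ee [0.5044 0.0107 0.1302] F [-0.8 -0.4 -2.1] open 0.0389 q [-0.18  0.06  2.09  0.    1.   -1.87]
near t19.34 ee [0.505  0.0101 0.0351] F [-0.4 -0.6 -1. ] open 0.0388 q [-0.18  0.22  2.12  0.    0.8  -1.87]
0.0333 -0.9; 0.0319 -0.4; 0.0309 -0.8; 0.0299 -1.0; 0.0289 -0.5; 0.0279 -0.9; 0.0269 -0.9; 0.0259 0.5; 0.0249 -0.9; 0.0239 -0.7; 0.0238 6.7; touch t22.09 ee [0.5041 0.0101 0.0238] F [-2.7  0.3  5.7] open 0.0387 q [-0.18  0.24  2.12 -0.    0.78 -1.87]
```

Contact came at TCP z = 0.0238, about 3 mm earlier than the grip offset implied. It's either the fingertips or the plate touching, so any drop on release is at most about 3 mm. I'll release and look.

```bash
python3 - <<'E'
from r import *
o=get_obs();p=o["ee_pos"]
open_gripper();dwell(.1);st("open")
line_to((p[0],p[1],.10),.15)
goto((.45,.28,.26),down(8));st()
snap("4")
E
python3 -c "
import cv2,numpy as np
a=cv2.imread('pics/scene4.png')[180:300,180:340];b=cv2.imread('pics/top4.png')[130:270,260:380]
cv2.imwrite('pics/c4.png',np.hstack([cv2.resize(a,None,fx=2.8,fy=2.8,interpolation=2)]));cv2.imwrite('pics/c4b.png',cv2.resize(b,None,fx=4,fy=4,interpolation=2))"
```

```text
open t22.72 ee [0.504  0.0101 0.023 ] F [-0.  -0.2  0.9] open 0.0854 q [-0.18  0.24  2.12 -0.    0.78 -1.87]
 t24.59 ee [0.4498 0.2791 0.2585] F [ 0.2 -0.  -0.8] open 0.0855 q [ 0.36 -0.04  1.93 -0.    1.25 -1.35]
```

View pics/c4.png

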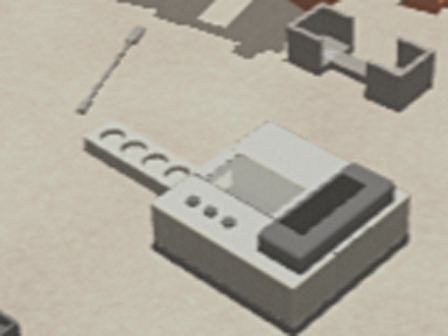

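View pics/c4b.png

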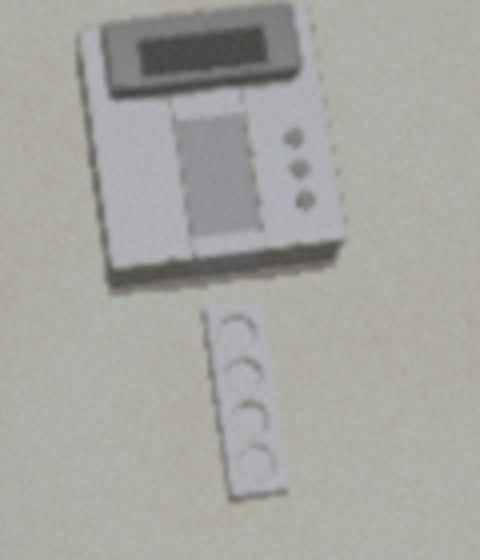

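The plate lies flat, wells up, in front of the mouth, with its top-view crop corners at about (204,312), (260,305), (285,490) and (230,497). Next I'll measure it against the tunnel in this same picture.

```bash
cat > m4.py <<'E'
from h import *
s=pickle.load(open("top4.pkl","rb"))
C=lambda x,y:(260+x/4-.4,130+y/4-.4)
q=[C(204,312),C(260,305),C(285,490),C(230,497)]
L=[fitl(plane(s,edge(s,q[i],q[(i+1)%4],0,2.),z)) for i,z in ((0,.018),(1,.018),(2,.018),(3,.018))]
an=lambda l:round(float(np.degrees(np.arctan(l[1][1]/l[1][0]))),2)
P=np.array([inter(L[i-1],L[i]) for i in range(4)])
print("plate",P.round(4).tolist(),"c",P.mean(0),[round(np.linalg.norm(P[i]-P[i-1]),4) for i in range(4)],[an(l) for l in L],[l[2] for l in L])
F=fitl(plane(s,edge(s,C(112,270),C(342,240),+1,2.5),.058));Lf=fitl(plane(s,edge(s,C(82,50),C(110,260)),.058));Rt=fitl(plane(s,edge(s,C(342,235),C(320,90)),.058))
wl=fitl(plane(s,edge(s,C(175,115),C(190,240)),.056));wr=fitl(plane(s,edge(s,C(248,115),C(262,230)),.056))
c1,c2=inter(F,Lf),inter(F,Rt);w1,w2=inter(F,wl),inter(F,wr)
print("reader",c1,c2,np.linalg.norm(c1-c2),(c1+c2)/2,"win",(w1+w2)/2,np.linalg.norm(w1-w2),[an(l) for l in (F,Lf,Rt,wl,wr)])
sc=pickle.load(open("scene4.pkl","rb"))
D=lambda x,y:(180+x/2.8-.3,180+y/2.8-.3)
# scene: fit reader left-front and right-front top edges
f=fitl(plane(sc,edge(sc,D(153,210),D(270,124),0,2),.058));print("scene front top edge ang",an(f),f[0])
r=fitl(plane(sc,edge(sc,D(153,210),D(290,293),0,2),.058));l=fitl(plane(sc,edge(sc,D(270,124),D(360,175),0,2),.058))
a,b=inter(f,r),inter(f,l);print("scene reader",a,b,np.linalg.norm(a-b),(a+b)/2)
pp=fitl(plane(sc,edge(sc,D(84,140),D(170,190),0,2),.018));e=fitl(plane(sc,edge(sc,D(84,140),D(115,122),0,1.5),.018))
pq=fitl(plane(sc,edge(sc,D(115,122),D(190,168),0,1.5),.018))
print("scene plate near corners",inter(pp,e),inter(pq,e),[an(x) for x in(pp,pq,e)])
E
python3 m4.py
```

```text
plate [[0.5594, 0.0331], [0.563, -0.0007], [0.4416, -0.0117], [0.4371, 0.0195]] c [0.50028987 0.0100402 ] [np.float64(0.123), np.float64(0.0341), np.float64(0.1219), np.float64(0.0315)] [-83.92, 5.18, -81.87, 6.37] [np.float64(0.00042735075200291605), np.float64(0.0008376685031174604), np.float64(0.00027870727264147775), np.float64(0.0001500820140118266)]
reader [0.58432043 0.0983807 ] [ 0.60227117 -0.05646142] 0.15587915735369015 [0.5932958  0.02095964] win [0.59335846 0.02041916] 0.05098781598545019 [-83.39, 6.61, 7.07, 6.58, 6.38]
scene front top edge ang -83.91 [0.6022011  0.00915491]
scene reader [ 0.60913414 -0.05581492] [0.5922918  0.10201543] 0.15872644181912693 [0.60071297 0.02310026]
scene plate near corners [ 0.44845813 -0.01406656] [0.44643215 0.0201713 ] [6.41, 4.95, -86.61]
```

In the top view the plate is on the tunnel line: its lateral offset is about 0 mm and its yaw is about 6.4°. The scene view puts both the plate and the reader several mm farther in x, which looks like a shared bias. The jar placing agreed with the top camera to about 1 mm, so I'll trust that one. Next I'll grip the near end and insert in short steps with force checks.

```bash
python3 - <<'E'
from r import *
d=np.array([np.cos(np.radians(6.6)),np.sin(np.radians(6.6))]);m=np.array([.5934,.0205])
r=down(6.6)
P=lambda u:m+u*d
u0=-.0915-.049
goto((*P(u0),.12),r);st("above")
line_to((*P(u0),.0265),.12);st("down")
close(80);st("closed")
line_to((*P(u0),.030),.03);line_to((*P(u0),.0425),.06);dwell(.1);st("lift")
snap("5")
line_to((*P(u0+.012),.0425),.06);o=st("pre")
E
python3 -c "
import cv2,numpy as np
a=cv2.imread('pics/scene5.png')[180:300,180:340];b=cv2.imread('pics/top5.png')[130:270,260:380]
cv2.imwrite('pics/c5.png',np.hstack([cv2.resize(a,None,fx=4,fy=4,interpolation=2)]))"
```

```text
above t25.88 ee [0.4545 0.0046 0.1207] F [ 0.4 -0.5  0.9] open 0.0857 q [-0.21 -0.04  2.21  0.    0.97 -1.9 ]
down t26.80 ee [0.4546 0.0044 0.0272] F [0.6 0.2 1.1] open 0.0855 q [-0.21  0.14  2.24  0.    0.76 -1.9 ]
closed t27.29 ee [0.4547 0.0041 0.0274] F [-0.6  0.3  6.4] open 0.0379 q [-0.21  0.14  2.24 -0.    0.76 -1.9 ]
lift t28.02 ee [0.4538 0.0044 0.0426] F [-0.5  0.6 -1.7] open 0.0382 q [-0.21  0.11  2.24 -0.    0.8  -1.9 ]
pre t28.47 ee [0.4664 0.0057 0.0426] F [-0.2 -0.6 -1.5] open 0.0376 q [-0.21  0.13  2.21  0.    0.8  -1.89]
```

View pics/c5.png

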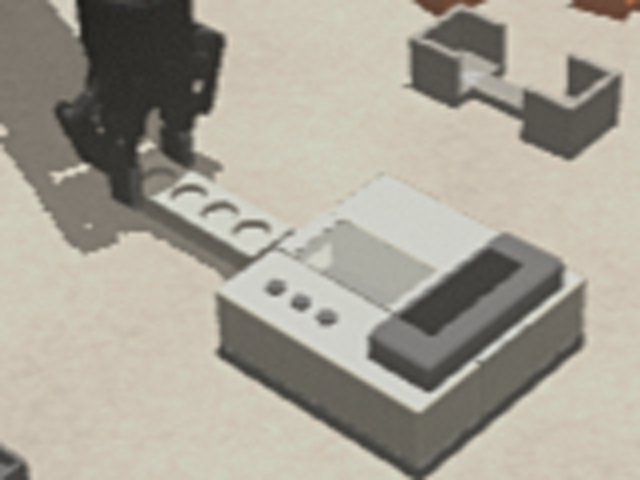

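The plate is held by its near end and looks level. I'll raise it a few mm for clearance over the 12 mm step and move in, watching the force.

```bash
python3 - <<'E'
from r import *
d=np.array([np.cos(np.radians(6.6)),np.sin(np.radians(6.6))]);m=np.array([.5934,.0205])
P=lambda u:m+u*d
u=-.0915-.049+.012
z=.0455
line_to((*P(u),z),.06);dwell(.1);o=get_obs();f0=o["contact_force"];print(f0.round(1))
while u<-.032:
    st_=.012 if u<-.045 else .006
    u+=st_;line_to((*P(u),z),.05);o=get_obs();f=o["contact_force"]-f0
    print("%.4f"%u,f.round(1),o["opening"].round(4))
    if np.linalg.norm(f)>6: print("STOP");break
st()
snap("6")
E
python3 -c "
import cv2,numpy as np
a=cv2.imread('pics/scene6.png')[180:300,180:340]
cv2.imwrite('pics/c6.png',np.hstack([cv2.resize(a,None,fx=4,fy=4,interpolation=2)]))"
```

```text
[ 0.2 -0.6 -1.9]Traceback (most recent call last):
  File "<stdin>", line 10, in <module>
AttributeError: 'float' object has no attribute 'round'
[ WARN:0@0.014] global loadsave.cpp:275 findDecoder imread_('pics/scene6.png'): can't open/read file: check file path/integrity
Traceback (most recent call last):
TypeError: 'NoneType' object is not subscriptable
```

The script died on a print bug after one 12 mm step, so I'll continue from there.

```bash
python3 - <<'E'
from r import *
d=np.array([np.cos(np.radians(6.6)),np.sin(np.radians(6.6))]);m=np.array([.5934,.0205])
P=lambda u:m+u*d
u=-.0915-.049+.024
z=.0455
f0=np.array([.2,-.6,-1.9]);st()
while u<-.032:
    st_=.012 if u<-.045 else .006
    u+=st_;line_to((*P(u),z),.05);o=get_obs();f=o["contact_force"]-f0
    print("%.4f"%u,f.round(1),round(o["opening"],4))
    if np.linalg.norm(f)>6: print("STOP");break
st()
snap("6")
E
python3 -c "
import cv2,numpy as np
a=cv2.imread('pics/scene6.png')[180:300,180:340]
cv2.imwrite('pics/c6.png',np.hstack([cv2.resize(a,None,fx=4,fy=4,interpolation=2)]))"
```

```text
t29.21 ee [0.4781 0.0071 0.0456] F [-0.2 -0.3 -1.4] open 0.0379 q [-0.2   0.15  2.18 -0.    0.81 -1.88]
-0.1045 [-0.5  0.8 -0.6] 0.0383
-0.0925 [-0.2  1.7 -0.1] 0.038
-0.0805 [-0.4  0.3 -0.1] 0.0382
-0.0685 [-0.3  0.4  0.6] 0.0382
-0.0565 [ 0.1 -0.4 -0.6] 0.038
-0.0445 [-0.6  0.2  0.6] 0.038
-0.0385 [-0.2  1.3  0.8] 0.0382
-0.0325 [-1.4  1.   0.1] 0.0382
-0.0265 [-0.8  0.8  0.8] 0.0383
 t32.36 ee [0.5675 0.0174 0.0456] F [-0.6  0.2 -1.1] open 0.0383 q [-0.15  0.32  1.96 -0.    0.86 -1.83]
```

View pics/c6.png

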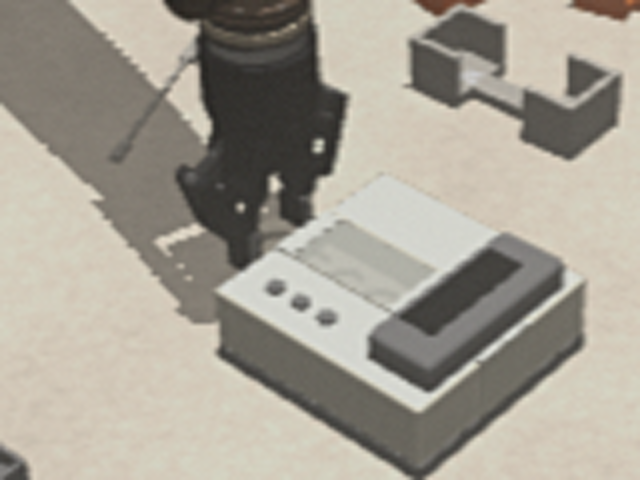

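It slid in with no contact. Next I'll lower it to just above the tunnel floor, advance to the back stop, and settle it.

```bash
python3 - <<'E'
from r import *
d=np.array([np.cos(np.radians(6.6)),np.sin(np.radians(6.6))]);m=np.array([.5934,.0205])
P=lambda u:m+u*d
u=-.0265;z=.0455
f0=np.array([.2,-.6,-1.9])
while z>.0385:
    z-=.001;line_to((*P(u),z),.04);o=get_obs();f=o["contact_force"]-f0
    print("z%.4f"%z,f.round(1))
    if f[2]>3: break
while u<-.0125:
    u+=.0015;line_to((*P(u),z),.04);o=get_obs();f=o["contact_force"]-f0
    print("%.4f"%u,round(float(f[:2]@d),1),f.round(1))
    if f[:2]@d<-8: print("STOP");break
st()
snap("7")
E
python3 -c "
import cv2,numpy as np
a=cv2.imread('pics/scene7.png')[180:300,180:340]
cv2.imwrite('pics/c7.png',np.hstack([cv2.resize(a,None,fx=4,fy=4,interpolation=2)]))"
```

```text
z0.0445 [-0.1  1.3  0.4]
z0.0435 [-0.  -0.2  0.6]
z0.0425 [ 0.3  0.5 -0.6]
z0.0415 [-0.8 -0.1 -0.3]
z0.0405 [0. 1. 1.]
z0.0395 [-0.3  0.9  1.6]
z0.0385 [-2.9  0.5  7.6]
-0.0250 -3.8 [-3.9  0.8  7.5]
-0.0235 -3.2 [-3.3  0.5  7.3]
-0.0220 -3.3 [-3.4  0.3  8.3]
-0.0205 -3.3 [-3.3 -0.4  8.6]
-0.0190 -5.1 [-5.1 -0.1  8.2]
-0.0175 -10.3 [-10.2  -1.9  12.6]
STOP
 t35.71 ee [0.5746 0.0181 0.0394] F [-10.   -2.5  10.7] open 0.0382 q [-0.14  0.35  1.94 -0.    0.86 -1.83]
```

View pics/c7.png

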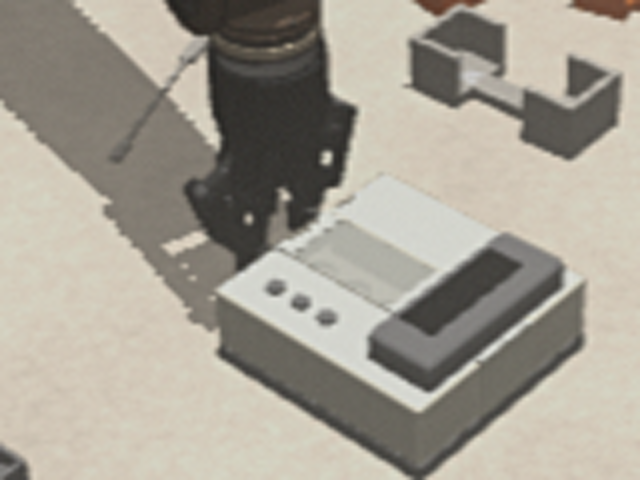

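The back stop was felt at u ≈ -18.5 mm (10 N), where home was expected. I'll release, back off, and give the end a gentle push with shut fingers as a seating check.

```bash
python3 - <<'E'
from r import *
d=np.array([np.cos(np.radians(6.6)),np.sin(np.radians(6.6))]);m=np.array([.5934,.0205])
P=lambda u:m+u*d
line_to((*P(-.0165),.0387),.03);st("push")
open_gripper();dwell(.1);st("open")
line_to((*P(-.0175),.12),.12)
line_to((*P(-.10),.12),.2);close(20)
line_to((*P(-.10),.043),.15);dwell(.1);o=st("low");f0=o["contact_force"]
line_to((*P(-.056),.043),.08);u=-.056
while u<-.036:
    u+=.0015;line_to((*P(u),.043),.04);o=get_obs();f=(o["contact_force"]-f0)
    print("%.4f"%u,round(float(f[:2]@d),1),round(float((o["ee_pos"][:2]-m)@d),4))
    if f[:2]@d<-10: print("STOP");break
line_to((*P(-.075),.043),.1);line_to((*P(-.085),.15),.15)
goto((.45,.28,.26),down(8));open_gripper();st();snap("8")
E
python3 -c "
import cv2,numpy as np
a=cv2.imread('pics/scene8.png')[180:300,180:340];b=cv2.imread('pics/top8.png')[130:270,260:380]
cv2.imwrite('pics/c8.png',np.hstack([cv2.resize(a,(440,330),interpolation=2),cv2.resize(b,(283,330),interpolation=2)]))"
```

```text
push t36.06 ee [0.5746 0.0181 0.0394] F [-12.4  -2.7  12.5] open 0.0380 q [-0.14  0.35  1.94 -0.    0.86 -1.83]
open t36.68 ee [0.5771 0.0186 0.0386] F [-0.3 -0.9  0.7] open 0.0851 q [-0.14  0.35  1.94  0.    0.85 -1.83]
low t39.60 ee [0.4952 0.0088 0.0443] F [ 0.7  0.4 -0.1] open 0.0002 q [-0.19  0.18  2.14  0.    0.81 -1.87]
-0.0545 -0.5 -0.0548
-0.0530 -1.0 -0.0529
-0.0515 0.0 -0.0514
-0.0500 -0.1 -0.0499
-0.0485 -0.8 -0.0484
-0.0470 -0.7 -0.0469
-0.0455 -1.2 -0.0454
-0.0440 -1.6 -0.0442
-0.0425 -6.4 -0.0441
-0.0410 -9.8 -0.044
-0.0395 -14.1 -0.0439
STOP
 t46.35 ee [0.45   0.2801 0.26  ] F [0.1 0.5 0.2] open 0.0854 q [ 0.37 -0.04  1.93  0.    1.25 -1.35]
```

View pics/c8.png

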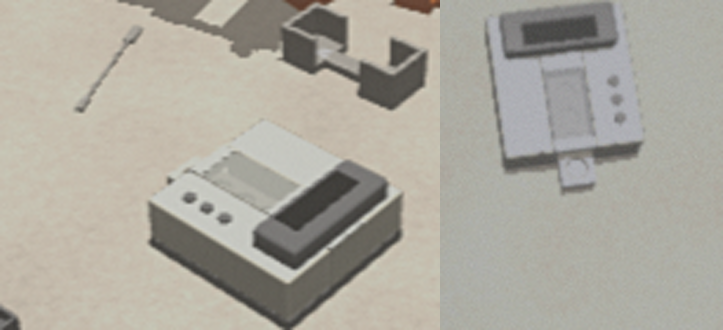

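View pics/top8.png

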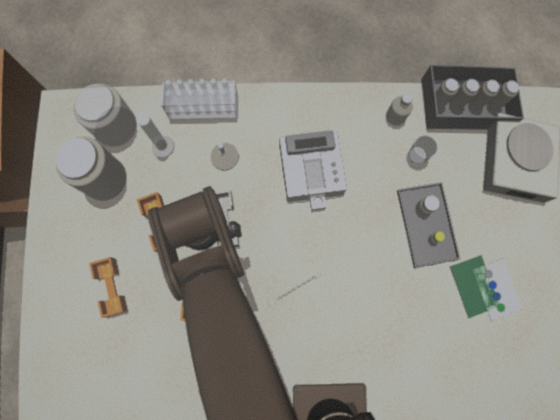

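The plate sticks out of the mouth at (317,202) in the top view, wells up. The push met a hard stop at 14 N without the plate moving. I'll measure how far it sticks out and how straight it lies before handing in.

Run:
```python
from h import *
s=pickle.load(open("top8.pkl","rb"))
cv2.imwrite("pics/c9.png",cv2.resize(s["image"][185:215,295:340,::-1],None,fx=12,fy=12,interpolation=2))
m=np.array([.5934,.0205]);a=np.radians(6.6);Rm=np.array([[np.cos(a),np.sin(a)],[-np.sin(a),np.cos(a)]])
C=lambda x,y:(260+(x-440)/2.358-.3,130+y/2.357-.3)
for nm,p,q in(("end",C(563,188),C(594,185)),("L",C(559,162),C(563,186)),("R",C(590,160),C(594,183))):
    w=plane(s,edge(s,p,q,0,2,trim=.2),.030)[:,:2]; print(nm,np.median((w-m)@Rm.T,axis=0).round(4),np.degrees(np.arctan(np.divide(*fitl(w)[1][::-1]))))
```

```text
end [-0.0347 -0.0009] -82.45458341168181
L [-0.0205  0.0165] 11.018958774822305
R [-0.0223 -0.0215] 41.49676831748757
```

View pics/c9.png

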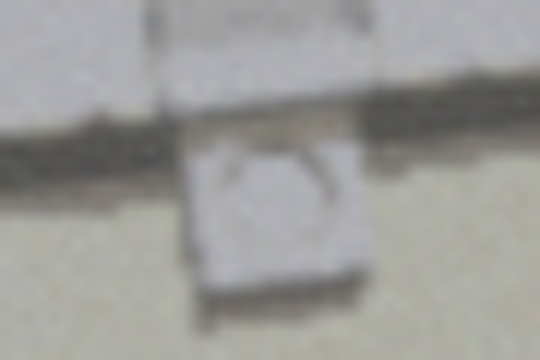

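The plate sticks out 34.7 mm, against 35 mm expected, and its end face is square within about 1° (-82.5° against -83.4°). It is centred to about 1-2 mm, and the arm is clear of everything, so I'm handing in.

```bash
python3 -c "
from r import *
st();job_done()"
```

```text
t46.45 ee [0.45 0.28 0.26] F [-0.6  0.7 -0.2] open 0.0858 q [ 0.37 -0.04  1.93 -0.    1.25 -1.35]
the job is handed in; nothing more can be done
```

The job is handed in at 46.5 s of robot time. The jar stands upright in the tray, clear of the vial. The plate is in the reader's tunnel, wells up and against the back stop. I lifted it out of the cradle by its middle, set it down in front of the mouth, and took it again by one end.

**Last checks that agreed:**
- The plate sticks out 34.7 mm in the top view, against the nominal 35 mm. Its end is square to about 1° and centred to within about 1–2 mm.
- A 14 N push on its end with shut fingers met a hard stop and did not move it.
- In the last top view the jar, vial, beaker and funnel are all standing where they should be.

**Checks that disagreed or fell short:**
- **Camera disagreement:** the scene view put the reader about 7 mm farther in x than the top view. I went with the top view because the jar's placing agreed with it to about 1 mm.
- **Side-edge fits:** the angle fits on the plate's short visible sides were too noisy to use (11° and 41°), so straightness rests on the end edge alone.
- **Set-down:** contact came about 3 mm earlier than expected, so the plate may have dropped up to about 3 mm when released. It lay flat and undisturbed afterwards.

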